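# Find the rocking tub cover and hold it home

## Robot

A 6-joint arm with a two-finger parallel gripper is mounted at the origin on the work surface. World frame = base frame: x ahead of the robot, y to its left, z up, the work surface at z = 0. Lengths are in m, angles in degrees, forces in N, time in s.
With the tool pointing down it reaches from about 0.325 to 0.775 m from the base axis. Payload 5.5 kg.
Tool frame: the origin (TCP) lies at the centre of the arm's flange, where the gripper is bolted on; the fingertips stand 182 mm ahead of it and the grasp point (between the pads) lies 163 mm ahead of it; z points along the fingers, y is the line along which they close (so a half turn about z gives the same grasp; the last joint's range is limited). The gripper opens to 88 mm and grips with 3 to 60 N. Pads are 20 mm wide; open, the fingers measure 115 mm over their backs; the gripper's body (75 mm by 178 mm) begins 61 mm behind the grasp point.
Start: joints at [-67.477, 5.22, 70.514, -0, 104.267, -3.249], TCP at [0.261, -0.54, 0.405] pointing down, gripper open.
Joint ranges: [-164.24, 164.24], [-49.07, 125.15], [9.68, 141.18], [-86.29, 266.29], [3.28, 154.24], [-151.56, 151.56]. Speed limits (degrees/s): [147.25, 147.25, 172.46, 180, 180, 180].

## Interface

Orientations are given as [roll, pitch, yaw] about the fixed x, y, z axes, in that order (R = Rz(yaw) Ry(pitch) Rx(roll)).
In Python, from station import r gives the robot as it stands. The module is installed in compiled form; this text tells all that it offers. Calls block until the motion is done:
- r.reach(position, orientation): joint-space move of the TCP to a pose.
- r.servo_line(position, rotation=None, speed=0.15): straight line of the TCP; rotation=None keeps the orientation; speed is the mean speed in m/s.
- r.move_joints(angles): joint-space move.
- r.let_go() and r.grab(squeeze=None): open the fingers fully, or close them until they stop; squeeze is the grip in N (None keeps the last).
- r.wait(seconds).
- r.inverse_kinematics(position, orientation): joint angles nearest the present ones, or None.
- r.sense(): the state.
- r.snapshot(name): name is "scene" or "top" or "wrist"; returns a dict with "frame" (400x640x3 uint8, red, green, blue), "fx", "fy", "cx", "cy" (pixels), "R" (3x3) and "t" (3): a world point X has camera coordinates R X + t. Camera axes: x right, y down, z forward; pixel columns grow to the right and rows downward; lengths in m; the calibration is good to about 2 mm. A picture is of the moment at which its call begins. There is no depth.
A pose or a line that the arm cannot do raises r.IKError and nothing moves.
- r.hand_in(): hands the job in; it is judged then, once.
The state is a dict: "clock": time; "joints": joint angles; "joint_vel": joint speeds; "joint_torque": joint torques, N m; "tcp_pos": TCP position; "orientation": TCP orientation; "contact_force": force on the tool from outside, world axes, zero at the start; "torque": the same for the moment, N m; "opening": finger opening in m; "gripper_force": force on a finger pad.
Only numpy, scipy, OpenCV 4.12 (cv2) and the standard library are available. Lean on these libraries where they do the work, as an engineer would, in place of code of your own. Each camera call takes 0.05 s, during which the arm holds its last target. There are 200 camera calls.

## Task

One of the four yellow covers in the steel caddy is not seated, though they all look alike: press the covers gently near the edge, one after another, until one rocks under the finger. Then press that cover in its middle until it is down level all round on its tub, and finish while still holding it down, because its plug springs up again. Use only the fingertips, lift nothing, do not press with brute force, and leave the other things on the bench where they are.

Things in the scene. Friction and masses are not known exactly. Their poses are not given: they have to be found in the camera images.
- lid_1: Cover of the near left tub (seen from the robot, caddy unturned): round yellow plastic, 86 mm across, 22 mm high, about 80 g. Origin on its axis at the skirt's lower edge, z up; the flat raised top panel, 68 mm across, is 22 mm above the origin, 68 mm above the bench at the start. It sits over a grey tub with about 3 mm of side play.
- lid_2: Cover of the near right tub, made as lid_1. All four covers start level and equally high; one of the four, not always the same, is loose. A sound cover rests on a rim 70 mm across and stays put when pressed anywhere on its panel.
- lid_3: Cover of the far left tub, made as lid_1. The loose cover, pressed lightly 25 to 30 mm from its centre, tilts under less than 1 N until that side is down about 4 mm (some 0.2 rad), then stops on the rim; let go, it comes level again.
- lid_4: Cover of the far right tub, made as lid_1. Held home, the loose cover is 6 mm lower than at the start (top 62 mm above the bench) and lower than its neighbours, since its tub is 6 mm shorter than the others.
- plug (a joint): How far the sprung plug hidden under the middle of the loose cover (whichever that is) is pressed down, in m: 0 = proud, the cover stands on it alone and rocks; about 0.006 = the cover is down all round on its tub's rim. The plug is a ring 14 mm across; it yields at about 5 N, takes 7.5 N at the bottom, and springs back up when let go.
- caddy: Fixed dark steel tray 220 x 290 x 24 mm holding the four tubs two by two (their axes at x = -51 and +51 mm, y = +16 and -86 mm in its frame; neighbouring covers are 16 mm apart) and a narrow bay along its +y side. Origin: centre of its underside; x away from the robot at yaw 0, y left.
- glue: Small glue bottle standing in the caddy's bay, 28 mm across, 70 mm high; origin under its centre. Leave it alone.
- socket: Steel hex socket standing in the caddy's bay, 24 mm across, 34 mm high; origin under its centre. Leave it alone.
- tape: Yellow and black tape measure beside the caddy, 66 x 34 x 62 mm high; origin under its centre. Leave it alone.
- driver: Red-handled screwdriver lying on the bench to the right; leave it alone.
- screw_box: White plastic box with a green lid on the right, 78 x 108 x 78 mm high; origin under its centre. Leave it alone.
- spray: Blue spray can 60 mm across, 170 mm high, on the left; leave it alone.
- pliers: Red-handled pliers lying on the left, 160 mm long; leave them alone.
Not all that is in view belongs to the job. Leave any purple look-alike of the lid_1 alone. Leave any green look-alike of the lid_4 alone.

How it is judged (in metres and radians):
On the way, in this order (a step that is already met when the one before it is completed fails the run):
1. the loose cover has been rocked by a press near its edge (it tilts more than 0.08 rad under the finger) (((angle between lid_1's own z axis and vertical above 0.08 rad and contact force between the fingers and lid_1 above 0.1 N) or (angle between lid_2's own z axis and vertical above 0.08 rad and contact force between the fingers and lid_2 above 0.1 N) or (angle between lid_3's own z axis and vertical above 0.08 rad and contact force between the fingers and lid_3 above 0.1 N) or (angle between lid_4's own z axis and vertical above 0.08 rad and contact force between the fingers and lid_4 above 0.1 N))).
2. the loose cover is held down level on its tub (value of joint plug above 0.0045 m and (contact force between the fingers and lid_1 above 3 N or contact force between the fingers and lid_2 above 3 N or contact force between the fingers and lid_3 above 3 N or contact force between the fingers and lid_4 above 3 N) and angle between each of lid_1, lid_2, lid_3, lid_4's own z axis and vertical below 0.05 rad), for 0.3 s.
At the end, for the whole second after the job is handed in: The plug under the loose cover is pressed down by more than 4.5 mm (of 6), the fingers press on a cover with more than 3 N, all four covers are level within 0.05 rad and on their tubs (no cover higher than 4 mm above where it started) (all of step 2 and z of each of lid_1, lid_2, lid_3, lid_4 in the frame of caddy below 0.05 m); the arm keeps its last pose, push and grip.
It fails at once if a cover is lifted (12 mm above where it started) (z of any of lid_1, lid_2, lid_3, lid_4 in the frame of caddy above 0.058 m).
It fails at once if a cover is pressed with brute force (over 50 N) (contact force between any of the arm, the fingers and lid_1 above 50 N or contact force between any of the arm, the fingers and lid_2 above 50 N or contact force between any of the arm, the fingers and lid_3 above 50 N or contact force between any of the arm, the fingers and lid_4 above 50 N).
It fails at once if another thing on the bench is displaced by more than 30 mm (distance of any of glue, socket, tape, driver, screw_box, spray, pliers from where it was at the start of the episode above 0.03 m).
It also fails if it takes over 48 s, if anything falls off the work surface, if the arm or the gripper's body presses on something with over 40 N, if the wrist force passes 120 N, or if a joint passes its speed limit or range.

## Working session

There is one attempt and no reset: what is moved stays moved. The work goes in short steps, each a Python script; the robot and the scene stay as the last script left them, time stands still between calls to the robot, and variables do not carry over. Pictures are saved under pics/ and viewed, at most 10 in all, crops included, and the job is handed in when it is done.

```bash
mkdir -p pics
python3 - <<'E'
from station import r
import cv2,numpy as np
for n in("scene","top"):
    s=r.snapshot(n); cv2.imwrite(f"pics/{n}0.png",s["frame"][...,::-1]); print(n,s["fx"],s["cx"],s["cy"],(-s["R"].T@s["t"]).round(3))
    np.savez(f"{n}0.npz",**s)
print(r.sense())
E
```

```text
scene 405.4976098081781 323.4479580879182 196.0848112913083 [0.994 0.759 0.882]
top 500.1475329395325 321.10072744659186 194.35382242557546 [0.413 0.006 1.628]
{'clock': 0.1, 'joints': array([-6.74754837e+01,  5.25871241e+00,  7.05748817e+01,  4.71289300e-05,
        1.04264722e+02, -3.24937120e+00]), 'joint_vel': array([-0.00690295, -0.05041902, -0.10834911, -0.03190884,  0.03008126,
       -0.03732775]), 'joint_torque': array([ 3.36006880e-03, -4.47857809e+01, -4.07569170e+01,  7.01717497e-02,
        2.84190313e-02, -1.10140404e-04]), 'tcp_pos': array([ 0.2609064 , -0.54036729,  0.40362149]), 'orientation': array([-1.79901844e+02, -5.61837884e-03,  2.57738943e+01]), 'contact_force': array([-0.45410771, -0.13783766, -0.4972966 ]), 'torque': array([ 0.02294649, -0.0530644 , -0.01674768]), 'gripper_force': 0.0, 'opening': 0.08768585320575016}
```

View pics/top0.png

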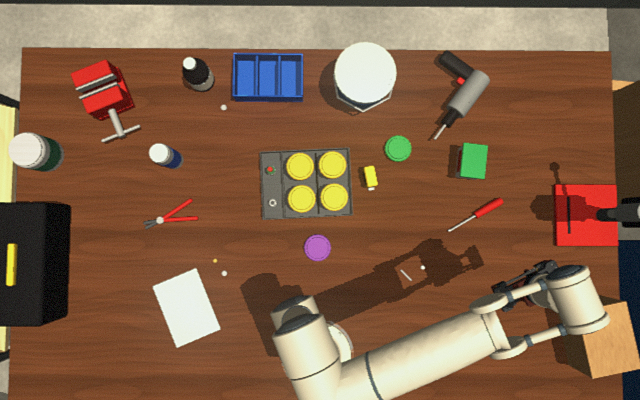

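View pics/scene0.png

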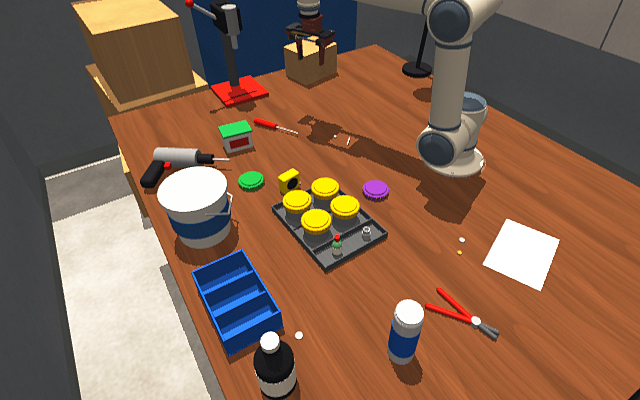

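Candidates in the top view are yellow covers at (300,166), (333,164), (302,199) and (334,198). Look-alikes to rule out are the purple disc (317,248), the green disc (398,148) and the yellow tape (371,177). By the description I choose the four yellow discs in the dark caddy. Next I measure them and check one crop.

```bash
cat > h.py <<'E'
import numpy as np,cv2
def ray(s,u,v,z):
    d=s["R"].T@np.array([(u-s["cx"])/s["fx"],(v-s["cy"])/s["fy"],1]); c=-s["R"].T@s["t"]
    return c+d*(z-c[2])/d[2]
def proj(s,X):
    c=s["R"]@X+s["t"]; return np.array([s["fx"]*c[0]/c[2]+s["cx"],s["fy"]*c[1]/c[2]+s["cy"]])
def yellow(s,amin):
    h=cv2.cvtColor(s["frame"],cv2.COLOR_RGB2HSV)
    m=cv2.inRange(h,(22,130,90),(34,255,255))
    cs,_=cv2.findContours(m,cv2.RETR_EXTERNAL,cv2.CHAIN_APPROX_NONE)
    return [(*cv2.minEnclosingCircle(c),cv2.contourArea(c)) for c in cs if cv2.contourArea(c)>amin]
E
python3 - <<'E'
from h import *
for n in("top","scene"):
    s=dict(np.load(n+"0.npz"))
    for (c,rad,a) in yellow(s,150): print(n,np.round(c,1),round(rad,1),a,ray(s,*c,.060).round(4))
s=dict(np.load("top0.npz"))
img=cv2.resize(s["frame"][130:270,240:420,::-1],None,fx=4,fy=4,interpolation=cv2.INTER_CUBIC)
for (c,rad,a) in yellow(s,150): cv2.circle(img,(int((c[0]-240+.5)*4),int((c[1]-130+.5)*4)),int(rad*4),(255,0,0),1)
cv2.imwrite("pics/crop.png",img)
E
```

```text
top [ 10. 264.] 21.2 369.5 [0.2906 0.9506 0.06  ]
top [301.1 198.2] 13.9 561.0 [0.4966 0.0512 0.06  ]
top [333.9 196.5] 14.1 566.0 [ 0.5021 -0.0519  0.06  ]
top [370.4 175.7] 10.8 204.0 [ 0.568 -0.167  0.06 ]
top [299.9 165.5] 14.2 552.5 [0.5997 0.0552 0.06  ]
top [332. 164.] 13.9 550.0 [ 0.6048 -0.0459  0.06  ]
scene [315.5 218.5] 14.7 474.0 [0.5972 0.0516 0.06  ]
scene [344.5 205.5] 14.5 422.0 [0.4978 0.0512 0.06  ]
scene [324.5 186.5] 13.5 360.0 [ 0.5025 -0.0528  0.06  ]
scene [295.3 188.5] 20.8 660.5 [ 0.5836 -0.093   0.06  ]
```

View pics/crop.png

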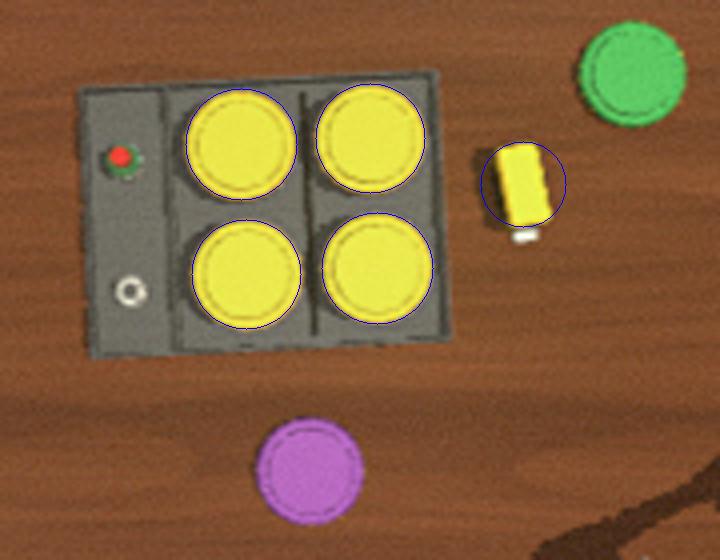

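The crop confirms that the four circled yellow discs in the caddy are the covers, spaced 0.10 m apart as specified. The purple and green discs and the tape lie outside it. Next I probe the outer edges gently.

```bash
cat >> h.py <<'E'
from station import r
TIP=.182; O=[180,0,-3]
L={1:(.497,.051),2:(.502,-.052),3:(.598,.054),4:(.604,-.047)}
def press(x,y,zend,fmax,step=.0005,z0=.0715):
    """step down until force fmax or tip height zend; returns list of (z cmd, z, dF)"""
    r.servo_line([x,y,TIP+z0],speed=.06); r.wait(.15)
    f0=np.mean([(r.wait(.02),r.sense()["contact_force"][2])[1] for _ in range(4)])
    z=z0; log=[]
    while z>zend:
        z-=step; r.servo_line([x,y,TIP+z],speed=.01); r.wait(.03); s=r.sense()
        log.append((round(z*1e3,1),round((s["tcp_pos"][2]-TIP)*1e3,2),round(s["contact_force"][2]-f0,2)))
        if log[-1][2]>fmax: break
    return log
E
python3 - <<'E'
from h import *
r.grab(10)
x,y=L[2]; x-=.026
r.reach([x,y,TIP+.10],O); print(r.sense()["clock"],r.sense()["opening"],r.sense()["tcp_pos"])
print(press(x,y,.0645,3.0))
s=r.snapshot("wrist"); cv2.imwrite("pics/w2.png",s["frame"][...,::-1]); print(r.sense()["clock"])
E
```

```text
3.4167 -6.91807212342215e-05 [ 0.47610617 -0.05257311  0.28228814]
[(71.0, np.float64(71.07), np.float64(0.15)), (70.5, np.float64(70.45), np.float64(-0.12)), (70.0, np.float64(69.95), np.float64(-0.47)), (69.5, np.float64(69.48), np.float64(0.39)), (69.0, np.float64(68.97), np.float64(-0.62)), (68.5, np.float64(68.47), np.float64(0.47)), (68.0, np.float64(68.02), np.float64(-0.17)), (67.5, np.float64(67.48), np.float64(-0.77)), (67.0, np.float64(66.96), np.float64(0.3)), (66.5, np.float64(66.47), np.float64(0.58)), (66.0, np.float64(65.98), np.float64(-0.22)), (65.5, np.float64(65.55), np.float64(1.81)), (65.0, np.float64(65.28), np.float64(3.75))]
7.9917
```

View pics/w2.png

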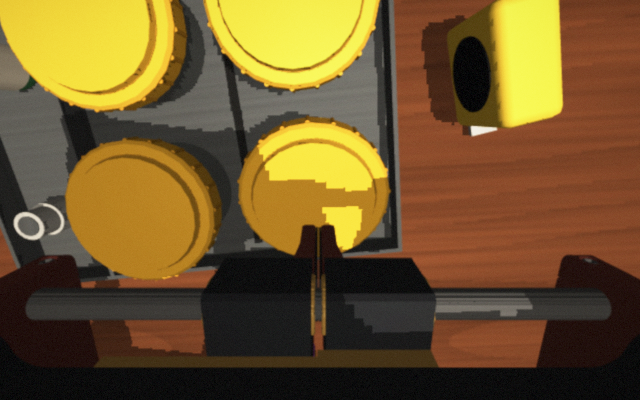

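The wrist view shows the finger on the near edge of lid_2's panel, with contact around (320,235). Force rose only at 65.5 mm, so I compare it with lid_1.

Run:
```python
from h import *
x,y=L[2]; x-=.026
r.servo_line([x,y,TIP+.078],speed=.1)
x,y=L[1]; x-=.026
r.servo_line([x,y,TIP+.078],speed=.15)
print([tuple(map(float,a[1:])) for a in press(x,y,.0625,3.0,z0=.0695)])
s=r.snapshot("wrist"); cv2.imwrite("pics/w1.png",s["frame"][...,::-1]); print(r.sense()["clock"])
```

```text
[(69.02, -0.2), (68.48, -0.73), (68.23, 1.45), (68.03, 4.93)]
10.8
```

View pics/w1.png

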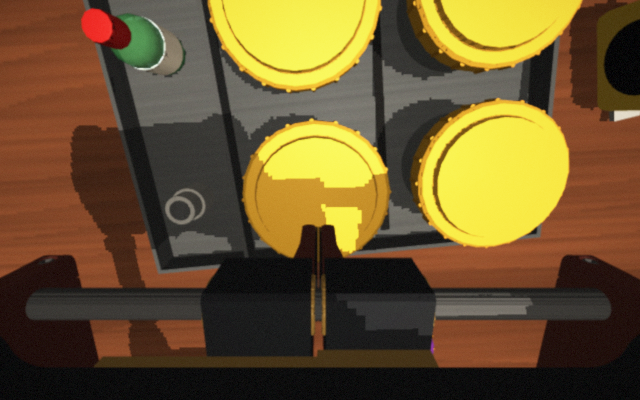

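Lid_1 stops dead at 68 mm, so it is sound. Lid_2 gave about 2.7 mm under almost no force, so it is the loose one. I rock it once more to be sure, then press its middle.

Run:
```python
from h import *
x,y=L[1]; r.servo_line([x-.026,y,TIP+.078],speed=.1)
x,y=L[2]; r.servo_line([x-.029,y,TIP+.078],speed=.15)
print([tuple(map(float,a[1:])) for a in press(x-.029,y,.0615,4.0,z0=.069)])
r.servo_line([x-.029,y,TIP+.078],speed=.05)
r.servo_line([x,y,TIP+.078],speed=.1); r.wait(.2)
print([tuple(map(float,a[1:])) for a in press(x,y,.0605,13,z0=.0695)])
r.wait(.5); s=r.sense(); print(s["clock"],s["tcp_pos"]-[0,0,TIP],s["contact_force"])
s=r.snapshot("wrist"); cv2.imwrite("pics/w3.png",s["frame"][...,::-1])
```

```text
[(68.58, 0.4), (68.02, -0.19), (67.5, 0.21), (66.96, 0.92), (66.46, -0.72), (65.97, 0.14), (65.47, 0.04), (65.04, 0.03), (64.77, 2.92), (64.6, 4.61)]
[(69.01, -0.28), (68.46, -1.32), (68.2, 1.23), (67.95, 3.41), (67.2, 4.3), (66.57, 4.41), (66.04, 3.67), (65.56, 3.25), (65.08, 5.41), (64.61, 5.44), (64.17, 5.09), (63.72, 5.41), (63.24, 5.49), (62.78, 5.34), (62.34, 6.42), (62.21, 8.01), (62.12, 8.36), (62.05, 11.22)]
22.425 [ 0.50202346 -0.0519932   0.06209016] [-3.65937247 -0.1533821  11.94761671]
```

View pics/w3.png

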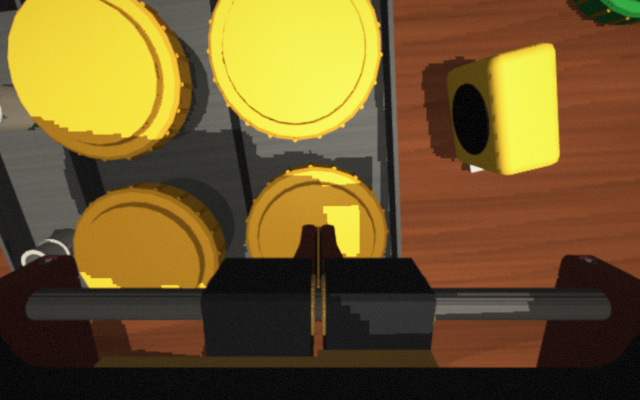

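The picture shows the finger on the middle of lid_2 (around (320,235)). The fingertip is at 62.1 mm with about 12 N, which matches the home height, and the neighbouring covers look undisturbed. Handing in while still holding it down.

Run:
```python
from h import *
s=r.sense(); print(s["tcp_pos"][2]-TIP,s["contact_force"][2]); print(r.hand_in())
```

```text
0.06205172619649579 11.777107867281396
the job is handed in; nothing more can be done
None
```

I found lid_2 (near right) to be the loose cover: it rocked under the finger, while lid_1 held firm; lid_3 and lid_4 were not probed. I pressed lid_2 down in the middle to 62 mm and handed the job in while holding it with about 12 N; the verdict was not returned.

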